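Open the cash box with its sticky key and hold it open

TASK

Take the square-headed key out of the wooden key block, put it into the keyhole on top of the grey cash box and ease it down past the sticky pins, which give way when the key is wiggled a little, until its collar sits on the box; do not force it. Turn it a quarter turn clockwise, seen from above, against the return spring, so that the lid lifts ajar. Finish while still gripping the key and holding it turned, as the lid drops shut when the key is let go; leave the other two keys standing in the block.

Things in the scene. Friction and masses are not known exactly. Their poses are not given: they have to be found in the camera images.
- square_key_head (a point): Centre of the head of the cash-box key: the black plastic head that is rectangular, 30 mm wide (its y), 28 mm tall (z), 10 mm thick (x: grip it across this), with a ring hole near the top. z points up the shank; a half turn about z makes no difference. 30 g. It starts upright, head up, in one of the key block's three slots (which one varies), collar on the block's top.
- square_key_collar (a point): Same key, same axes: centre of the underside of its round steel collar (14 mm across), 24 mm below the head's centre. Between collar and head 10 mm of 7 mm thick stem stays free.
- square_key_tip (a point): Same key, same axes: middle of the lower end of its bit, 22 mm below the collar's underside. The bit is a steel blade 16 mm tall, 20 mm wide (y, a wing each side of the stem) and 4 mm thick (x); its last 1.6 mm are bevelled at 45 degrees to 16.8 x 0.8 mm. Bit and collar are joined by 6 mm of 4.4 mm thick stem.
- round_key_head (a point): Key with a round disc head 28 mm across, black, 10 mm thick; origin at the head's centre, 24 mm above its collar's underside. Upright in another slot of the key block; shank as the cash-box key's but blade 12 mm wide. It stays there.
- clover_key_head (a point): Key with a three-lobed (clover) head about 36 mm wide, black, 10 mm thick; origin at the head's centre, 24 mm above its collar's underside. Upright in another slot of the key block; shank as the cash-box key's but blade 12 mm wide. It stays there.
- block_top (a point): Centre of the top face of the key block: fixed, wooden, 176 mm long (its y) x 52 mm (x) x 30 mm tall. Three slots 55 mm apart along y, the middle one at the centre; each 23 mm along y by 6.5 mm along x, 24.5 mm deep. z up.
- cash_box: Fixed grey steel box 260 mm wide (its y) x 210 mm deep (x, away from the robot) x 88 mm tall; origin at the centre of its underside, z up. Its lid takes up the rear 138 mm of the top, with a flat carrying handle up to 10 mm above it; the front strip is a fixed deck that holds the lock.
- keyhole (a point): Centre of the keyhole's mouth, level with the deck (88 mm above the desk), ringed by a bright 36 mm ring; axes as the box's. It is 33 mm behind the box's front edge and 39 mm before the lid. A slot 23 mm along y by 6.5 mm along x in a 4 mm plate. Until the collar is within 2 mm of the deck the plate keeps the key from turning; while turned the key cannot be pulled out. Fully in, the collar rests on the deck.
- pins (a point): On the keyhole's axis 14 mm below the deck, amid three sticky wedge pins (tips 10.5, 14, 17.5 mm down) reaching from both long sides to the middle of the blade's slot. Pushed straight down the blade sticks on them (15 to over 60 N); pressed with about 7 N and wiggled 1 mm to and fro across its thickness (easing off for the way back if it stays stuck) it drags them aside, 5 N each; there they stay.
- plug (a joint): Turn of the lock's plug (a 23 x 6.5 mm slot under the keyhole, taking the blade), rad: 0 at rest, in line with the keyhole; grows clockwise seen from above; stop at 1.75. A spring resists with about 0.02 N m at first and 0.12 N m at a quarter turn, and turns it back when the key is let go. The blade has about 0.13 rad of play, so turn the key a little past a quarter.
- lid (a joint): Opening of the box's lid, hinged at its far edge, rad: 0 shut. The plug's cam raises it by 0.065 rad per rad of plug, to 0.10 (front edge 14 mm up) at a quarter turn. It drops shut as the plug turns back.

How it is judged (in metres and radians):
On the way, in this order (a step that is already met when the one before it is completed fails the run):
1. the square-headed key is gripped and drawn clear of the key block (z of square_key_collar in the frame of block_top above 0.024 m and contact force between the fingers and square_key above 2 N), for 0.1 s.
2. the key is fully in the keyhole, its collar on the deck (z of square_key_collar in the frame of keyhole below 0.003 m and horizontal distance between square_key_collar and keyhole below 0.004 m), for 0.1 s.
At the end, for the whole second after the job is handed in: The plug is turned at least 1.2 rad clockwise and still, the lid ajar by over 0.06 rad, the key's collar within 3 mm of the deck and 4 mm of the keyhole's centre, the key within 0.15 rad of upright and gripped by the fingers (over 2 N); the other two keys stand in the block (all of step 2 and value of joint plug above 1.2 rad and value of joint lid above 0.06 rad and velocity of joint plug between -0.3 and 0.3 rad/s and contact force between the fingers and square_key above 2 N and angle between square_key_head's own z axis and vertical below 0.15 rad and z of round_key_head in the frame of block_top between 0.015 and 0.034 m and horizontal distance between each of round_key_head, clover_key_head and block_top below 0.075 m and z of clover_key_head in the frame of block_top between 0.015 and 0.034 m); the arm keeps its last pose, push and grip.
It fails at once if the key is forced: it presses on the cash box or its lock with over 60 N (contact force between square_key and cash_box above 60 N).
It also fails if it takes over 64 s, if anything falls off the work surface, if the arm or the gripper's body presses on something with over 40 N, if the wrist force passes 120 N, or if a joint passes its speed limit or range.

ROBOT

A 6-joint arm with a two-finger parallel gripper is mounted at the origin on the work surface; the furniture and walls round the work are solid. World frame = base frame: x ahead of the robot, y to its left, z up, the work surface at z = 0. Lengths are in mm, angles in rad, forces in N, time in s.
With the tool pointing down it reaches from about 325 to 850 mm from the base axis. Payload 15.5 kg.
Tool frame: the origin (TCP) lies midway between the tips of the shut fingers; the grasp point (between the pads) lies 19 mm behind it; z points along the fingers, y is the line along which they close (so a half turn about z gives the same grasp; the last joint's range is limited). The gripper opens to 91 mm and grips with 3 to 60 N. Pads are 32 mm wide; open, the fingers measure 118 mm over their backs; the gripper's body (76 mm by 178 mm) begins 60 mm behind the grasp point.
Start: joints at [-1.296, 0.494, 1.345, -0, 1.302, -0.096], TCP at [225.894, -582.751, 213.915] pointing down, gripper open.
Joint ranges: [-2.91, 2.91], [-0.82, 2.16], [0.22, 2.67], [-1.22, 4.37], [0.12, 2.79], [-3.08, 3.08]. Speed limits (rad/s): [1.89, 1.89, 2.57, 3.01, 3.01, 3.01].

INTERFACE

Orientations are given as a unit quaternion [x, y, z, w].
In Python, from cell import r gives the robot as it stands.
- The arm moves only by the tool apply_moves, never from a script. Its argument "steps" is a list of rows, each an object of numbers: "dx", "dy", "dz": the shift along the tool's x, y, z in cm; "ax", "ay", "az": the turn, a rotation vector about the tool's x, y, z in rad; "fingers": the closure in counts, from 0 (fully open) to 255 (shut). In form: [{"dx": .., "dy": .., "dz": .., "ax": .., "ay": .., "az": .., "fingers": ..}, ...]. A call has exactly 10 rows; each row is the pose to reach, as a shift and turn from the pose commanded when the call began, along the tool's axes at that moment; what a row does not reach only later rows make up. A row lasts 1/8 s, in which the tool goes at most 62.5 mm and 10.7 degrees, less where a joint would pass 70% of its speed; a pose out of reach is approached as far as the arm can. A call with a gripper value outside its range is refused whole. The fingers move at their own pace and stop on an object; "newtons" is the grip in N (left out, the last holds). Time passes only in rows, so rows that repeat a pose let the fingers close, or fill a call up. It gives the time, the measured TCP pose, the force, the opening and the grip force at its end, in the units of the state.
- r.get_state(): the state, without advancing time (a new reading comes with each control period).
- r.grab_frame(name): name is "scene" or "top" or "wrist"; returns the picture (400x640x3 uint8, blue, green, red); there is no depth.
- r.calibration(name): a dict with "fovy" (degrees; the focal length in pixels is half the picture's height over the tangent of half this angle, whatever the lens; pixels are square), "cx", "cy" (the principal point, pixels), "R" (3x3) and "t" (3): a world point X has camera coordinates R X + t; the wrist camera has in their place "tool_from_camera" (4x4, takes a point from camera to tool coordinates, whose origin is the TCP and whose axes are the flange's). Camera axes: x right, y down, z forward; pixel columns grow to the right and rows downward; lengths in mm; the calibration is good to about 2 mm. The wrist camera is an equidistant fisheye: a pixel r from the principal point sees the ray r / f radians off the axis. A picture is of the moment at which its call begins: read the wrist's pose just before it. calibration takes no time and is no camera call.
- r.hand_in(): hands the job in; it is judged then, once.
The state is a dict: "t": time; "qpos": joint angles; "joint_vel": joint speeds; "joint_efforts": joint torques, N m; "tcp_pos": TCP position; "tool_rot": TCP orientation; "contact_force": force on the tool from outside, world axes, zero at the start; "moment": the same for the moment, N m; "opening": finger opening in mm; "grip_force": force on a finger pad.
Only numpy, scipy, OpenCV 4.12 (cv2) and the standard library are available. Lean on these libraries where they do the work, as an engineer would, in place of code of your own. Each camera call takes 0.05 s, during which the arm holds its last target. There are 200 camera calls.

## Working session

There is one attempt and no reset: what is moved stays moved. The work goes in short steps, Python scripts to look and compute and a tool call to move; the robot and the scene stay as the last step left them, time stands still between calls to the robot, and variables do not carry over. Pictures are saved under pics/ and viewed, at most 10 in all, crops included, and the job is handed in when it is done.

Besides the shell and the picture viewer there is one more tool, called after "Emit:" by a JSON object that holds its "api" and its "payload". apply_moves: Moves the arm, as the interface text tells. Its arguments: {"type":"object","properties":{"steps":{"type":"array","items":{"type":"object","properties":{"dx":{"type":"number"},"dy":{"type":"number"},"dz":{"type":"number"},"ax":{"type":"number"},"ay":{"type":"number"},"az":{"type":"number"},"fingers":{"type":"number"}}}},"newtons":{"type":"number"}},"required":["steps"]}

```bash
ls; mkdir -p pics
python3 - <<'E'
from cell import r
import cv2,numpy as np
print(r.get_state())
for n in("scene","top","wrist"):
    print(n,r.calibration(n)); cv2.imwrite(f"pics/{n}0.png",r.grab_frame(n))
E
```

```text
pics
{'t': 0.0, 'qpos': array([-1.29651345e+00,  4.94143571e-01,  1.34616248e+00, -1.65758013e-05,
        1.30250617e+00, -9.55190756e-02]), 'joint_vel': array([ 0.00050125, -0.000855  ,  0.00124055,  0.00132818,  0.00124206,
       -0.00296397]), 'joint_efforts': array([-3.55871751e-03, -8.78834510e+01, -3.81850219e+01,  7.04409275e-02,
        5.35296102e-02, -5.29099282e-05]), 'tcp_pos': array([ 225.77205699, -582.36798822,  213.35228197]), 'tool_rot': array([ 9.82953874e-01,  1.83851326e-01, -6.23889853e-05, -6.06633336e-04]), 'contact_force': array([ 0.37377659,  0.7277146 , -0.35599742]), 'moment': array([0.02675877, 0.01565562, 0.00016562]), 'grip_force': 0.0, 'opening': 91.03198253473009}
scene {'fovy': 50.17206536873634, 'cx': 315.9743250203027, 'cy': 200.2770688934371, 'R': array([[ 0.16699825, -0.98591117, -0.00952671],
       [-0.50585047, -0.07738155, -0.85914341],
       [ 0.84630189,  0.14829454, -0.51164621]]), 't': array([-190.73583889,  332.66057685,  570.39955299])}
top {'fovy': 57.17166655033198, 'cx': 323.57383255319803, 'cy': 201.81490282939146, 'R': array([[-0.01096957, -0.9990768 , -0.0415358 ],
       [-0.99375585,  0.01550484, -0.11049392],
       [ 0.11103592,  0.04006437, -0.99300849]]), 't': array([-86.69283162, 561.03478188, 893.69694001])}
wrist {'fovy': 65.70646984690485, 'cx': 321.3828467993937, 'cy': 194.25797871423285, 'tool_from_camera': array([[-3.96518728e-04, -9.56957151e-01, -2.90228967e-01,
         8.29751637e+01],
       [ 9.99999198e-01, -3.03353359e-05, -1.26620302e-03,
         2.02895023e-01],
       [ 1.20289784e-03, -2.90229236e-01,  9.56956396e-01,
        -1.70317754e+02],
       [ 0.00000000e+00,  0.00000000e+00,  0.00000000e+00,
         1.00000000e+00]])}
```

Run:
```python
import cv2
a=cv2.imread("pics/top0.png");b=cv2.imread("pics/scene0.png")
cv2.imwrite("pics/both0.png",cv2.resize(cv2.vconcat([a,b]),(480,600)))
```

```text
(no output)
```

View pics/top0.png

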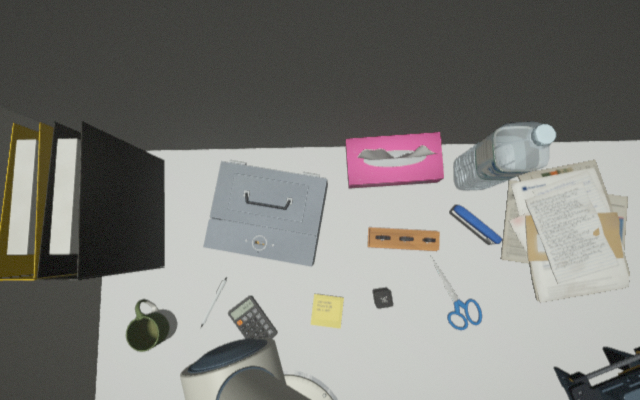

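View pics/scene0.png

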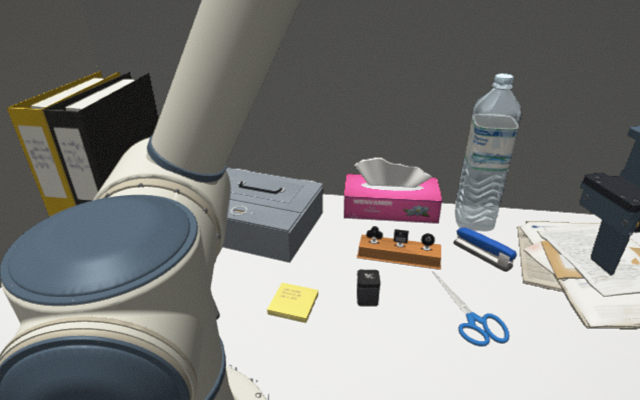

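The scene view shows the clover key on the left (374,233), the square key in the middle (401,237) and the round key on the right (428,240). In the top view the block is centred near (404,239) and the keyhole ring near (259,242).

```bash
cat > h.py <<'E'
import cv2,numpy as np
from cell import r
from scipy.spatial.transform import Rotation as Ro
def ray(n,uv,st=None):
    c=r.calibration(n); f=200/np.tan(np.radians(c["fovy"]/2)); d=(np.array(uv,float)-[c["cx"],c["cy"]])/f
    if n!="wrist":
        R=np.array(c["R"]);return -R.T@c["t"],R.T@np.array([*d,1])
    th=np.hypot(*d); v=np.array([*(d/max(th,1e-9)*np.sin(th)),np.cos(th)])
    T=np.array(c["tool_from_camera"]);R=Ro.from_quat(st["tool_rot"]).as_matrix()
    return st["tcp_pos"]+R@T[:3,3],R@T[:3,:3]@v
def plane(n,uv,z,st=None):
    o,d=ray(n,uv,st);return o+d*(z-o[2])/d[2]
def proj(n,X,st=None):
    c=r.calibration(n); f=200/np.tan(np.radians(c["fovy"]/2))
    if n!="wrist": p=np.array(c["R"])@X+c["t"];return f*p[:2]/p[2]+[c["cx"],c["cy"]]
    T=np.array(c["tool_from_camera"]);p=Ro.from_quat(st["tool_rot"]).as_matrix().T@(np.array(X)-st["tcp_pos"]);p=T[:3,:3].T@(p-T[:3,3])
    a=np.hypot(p[0],p[1]);th=np.arctan2(a,p[2]);return f*th*p[:2]/a+[c["cx"],c["cy"]]
def goto(p,yaw,st):
    "tool-frame shift (cm) and az (rad) to reach world p with tool y at yaw (mod pi), pointing down"
    R=Ro.from_quat(st["tool_rot"]); d=R.inv().apply(np.array(p)-st["tcp_pos"])/10
    y=R.as_matrix()[:,1]; cur=np.arctan2(y[1],y[0]); dy=(yaw-cur+np.pi/2)%np.pi-np.pi/2
    return d.round(2),"az",round(-dy,3)
E
python3 - <<'E'
from h import *
a=cv2.imread("pics/top0.png");hsv=cv2.cvtColor(a,cv2.COLOR_BGR2HSV)
def big(m):
    return max(cv2.findContours(m,cv2.RETR_EXTERNAL,cv2.CHAIN_APPROX_NONE)[0],key=cv2.contourArea)
m=cv2.inRange(hsv,(5,110,60),(20,255,255)); m[:,:350]=0;m[:,450:]=0
m=cv2.morphologyEx(m,cv2.MORPH_CLOSE,np.ones((9,9)))
c=big(m);q=cv2.boxPoints(cv2.minAreaRect(c));P=np.array([plane("top",x,30) for x in q])
print(q,P.round(1),P.mean(0),[np.linalg.norm(P[i]-P[i-1]) for i in range(4)],[np.arctan2(*(P[i]-P[i-1])[[1,0]]) for i in range(4)])
print("hole",plane("top",(259.5,242),88))
m=cv2.inRange(hsv,(95,30,60),(125,130,200));m[:,:195]=0;m[:,335:]=0;m[:150]=0;m[275:]=0
m=cv2.morphologyEx(m,cv2.MORPH_CLOSE,np.ones((9,9)))
c=big(m);q=cv2.boxPoints(cv2.minAreaRect(c));P=np.array([plane("top",x,88) for x in q])
print(q,P.round(1),[np.linalg.norm(P[i]-P[i-1]) for i in range(4)],[np.arctan2(*(P[i]-P[i-1])[[1,0]]) for i in range(4)])
b=cv2.imread("pics/scene0.png");
print(plane("scene",(401,237),54))
cv2.imwrite("pics/ring0.png",cv2.resize(a[215:270,220:440],None,fx=3.6,fy=3.6,interpolation=cv2.INTER_CUBIC))
E
```

```text
[[368.06067 246.2215 ]
 [369.0722  227.67667]
 [438.79205 231.47955]
 [437.78052 250.02438]] [[ 447.8 -202.8   30. ]
 [ 493.5 -206.4   30. ]
 [ 482.  -376.8   30. ]
 [ 436.8 -372.3   30. ]] [ 465.00610645 -289.58558945   30.        ] [np.float64(169.90073486562994), np.float64(45.77548037320476), np.float64(170.81087036254434), np.float64(45.39005585135542)] [np.float64(1.505851301590554), np.float64(-0.07893566346634463), np.float64(-1.6381265613993663), np.float64(3.042491284880485)]
hole [460.91652276  54.71975079  88.        ]Traceback (most recent call last):
  File "<stdin>", line 12, in <module>
  File "<stdin>", line 4, in big
ValueError: max() iterable argument is empty
```

Run:
```python
from h import *
st=r.get_state();print(goto([465,-290,160],-0.07,st))
A,B=plane("top",(205,248),88),plane("top",(310,264.5),88);print(A,B,np.arctan2(*(A-B)[[1,0]])-np.pi/2,np.linalg.norm(A-B))
```

```text
(array([ 32.87, -18.62,   5.37]), 'az', np.float64(-1.131))
[448.31188231 183.84586899  88.        ] [407.86800162 -63.4811559   88.        ] -0.1620893046854357 250.61198041038907
```

Emit:
{"api": "apply_moves", "payload": {"steps": [{"dx": 5,"dy": -3,"dz": 0,"az": -0.18},{"dx": 10,"dy": -6,"dz": 1,"az": -0.36},{"dx": 15,"dy": -9,"dz": 2,"az": -0.54},{"dx": 20,"dy": -12,"dz": 3,"az": -0.72},{"dx": 25,"dy": -15,"dz": 4,"az": -0.9},{"dx": 30,"dy": -17.5,"dz": 5,"az": -1.05},{"dx": 32.9,"dy": -18.6,"dz": 5.4,"az": -1.13},{"dx": 32.9,"dy": -18.6,"dz": 5.4,"az": -1.13},{"dx": 32.9,"dy": -18.6,"dz": 5.4,"az": -1.13},{"dx": 32.9,"dy": -18.6,"dz": 5.4,"az": -1.13}]}}

```text
schema error: expected keys dx, dy, dz, ax, ay, az, fingers
```

Run:
```python
from h import *
import pickle
st=r.get_state();print(st["t"],st["tcp_pos"],st["qpos"])
a=r.grab_frame("wrist");cv2.imwrite("pics/w1.png",a);pickle.dump(st,open("st1.pkl","wb"))
```

```text
0.15 [ 225.82141189 -582.46693548  213.47820864] [-1.29648218e+00  4.94036450e-01  1.34598737e+00 -1.28653001e-05
  1.30248834e+00 -9.55056239e-02]
```

View pics/w1.png

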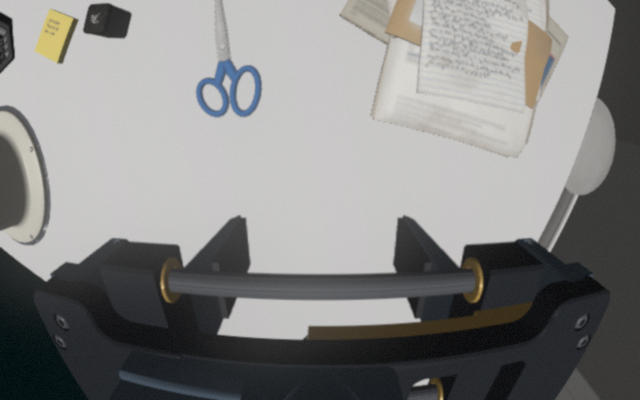

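The move was refused because every row needs all seven keys. This wrist view is therefore still from the start pose: fingers at columns 240 and 400, image-up is tool +x.

Emit:
{"api": "apply_moves", "payload": {"steps": [{"dx": 5,"dy": -3,"dz": 0,"ax": 0,"ay": 0,"az": -0.18,"fingers": 0},{"dx": 10,"dy": -6,"dz": 1,"ax": 0,"ay": 0,"az": -0.36,"fingers": 0},{"dx": 15,"dy": -9,"dz": 2,"ax": 0,"ay": 0,"az": -0.54,"fingers": 0},{"dx": 20,"dy": -12,"dz": 3,"ax": 0,"ay": 0,"az": -0.72,"fingers": 0},{"dx": 25,"dy": -15,"dz": 4,"ax": 0,"ay": 0,"az": -0.9,"fingers": 0},{"dx": 30,"dy": -17.5,"dz": 5,"ax": 0,"ay": 0,"az": -1.05,"fingers": 0},{"dx": 32.9,"dy": -18.6,"dz": 5.4,"ax": 0,"ay": 0,"az": -1.13,"fingers": 0},{"dx": 32.9,"dy": -18.6,"dz": 5.4,"ax": 0,"ay": 0,"az": -1.13,"fingers": 0},{"dx": 32.9,"dy": -18.6,"dz": 5.4,"ax": 0,"ay": 0,"az": -1.13,"fingers": 0},{"dx": 32.9,"dy": -18.6,"dz": 5.4,"ax": 0,"ay": 0,"az": -1.13,"fingers": 0}]}}

```text
t: 1.45
tcp_pos: [464.8, -291.2, 160.1]
tool_rot: [0.732, 0.681, -0.0, 0.0]
contact_force: [0.3, -0.5, -0.2]
opening: 91.1
grip_force: 0.0
```

Run:
```python
from h import *
import pickle
st=r.get_state();print(st["t"],st["tcp_pos"],st["qpos"],st["opening"])
a=r.grab_frame("wrist");cv2.imwrite("pics/w2.png",a);pickle.dump(st,open("st1.pkl","wb"))
```

```text
1.45 [ 464.83147917 -291.22409168  160.07979365] [-6.68479197e-01  4.47844901e-01  1.60196982e+00 -1.37775641e-04
  1.09160860e+00 -5.95546659e-01] 91.09906949860056
```

View pics/w2.png

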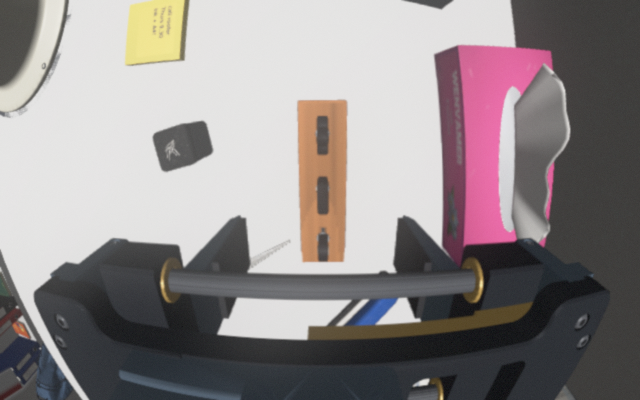

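The wrist view shows the block between columns 297 and 347, with the key heads at about (322,135), (322,195) and (322,243). The middle one should be the square key.

Run:
```python
from h import *
import pickle
st=pickle.load(open("st1.pkl","rb"));a=cv2.imread("pics/w2.png");hsv=cv2.cvtColor(a,cv2.COLOR_BGR2HSV)
m=cv2.inRange(hsv,(5,110,60),(20,255,255));m[:95]=0;m[265:]=0;m[:,:290]=0;m[:,355:]=0
# side edges: per row left/right
L=[];Rr=[]
for y in range(110,250,3):
    x=np.flatnonzero(m[y]);L.append(plane("wrist",(x[0],y),30,st));Rr.append(plane("wrist",(x[-1]+1,y),30,st))
L=np.array(L);Rr=np.array(Rr);fl=np.polyfit(L[:,1],L[:,0],1);fr=np.polyfit(Rr[:,1],Rr[:,0],1)
print("edges",fl,fr,"x at -290",np.polyval(fl,-290),np.polyval(fr,-290))
for y in (100,262):print(plane("wrist",(322,y),30,st))
bl=cv2.inRange(hsv,(0,0,0),(180,255,75));bl[:,:305]=0;bl[:,340:]=0;bl[:105]=0;bl[225:]=0
n,_,s,ce=cv2.connectedComponentsWithStats(bl)
for i in range(1,n):
    if s[i,4]>60:
        x,y,w,h,A=s[i];print(s[i],plane("wrist",(x+w/2,y),68,st),plane("wrist",(x+w/2,y+h),68,st),plane("wrist",ce[i],60,st))
c=a[90:270,280:365];cv2.imwrite("pics/w2c.png",cv2.resize(c,None,fx=3.3,fy=3.3,interpolation=cv2.INTER_CUBIC))
```

```text
edges [6.54105610e-02 4.63181781e+02] [6.76910427e-02 5.08665108e+02] x at -290 444.21271820454496 489.034705924129
[ 472.05061046 -205.74329172   30.        ]
[ 459.54132583 -377.43301487   30.        ]
```

View pics/w2c.png

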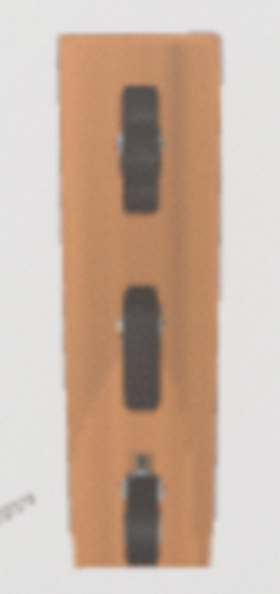

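Run:
```python
from h import *
import pickle
st=pickle.load(open("st1.pkl","rb"))
for y in(176.4,214.2):print(plane("wrist",(322.7,y),68,st))
print(goto([466.5,-291,38],-0.066,r.get_state()))
b=cv2.imread("pics/scene0.png");cv2.imwrite("pics/s0c.png",cv2.resize(b[215:275,350:450],None,fx=6,fy=6,interpolation=cv2.INTER_CUBIC))
```

```text
[ 467.78295498 -271.92280534   68.        ]
[ 465.25902424 -306.9050952    68.        ]
(array([ 0.03,  0.16, 12.21]), 'az', np.float64(-0.007))
```

View pics/s0c.png

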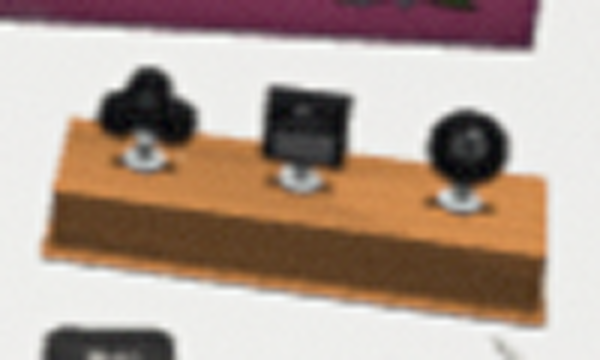

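The crop confirms the order: clover left, square middle, round right. I'm descending and gripping.

Emit:
{"api": "apply_moves", "payload": {"steps": [{"dx": 0,"dy": 0.16,"dz": 4,"ax": 0,"ay": 0,"az": -0.007,"fingers": 0},{"dx": 0,"dy": 0.16,"dz": 8,"ax": 0,"ay": 0,"az": -0.007,"fingers": 100},{"dx": 0,"dy": 0.16,"dz": 11,"ax": 0,"ay": 0,"az": -0.007,"fingers": 100},{"dx": 0,"dy": 0.16,"dz": 12.3,"ax": 0,"ay": 0,"az": -0.007,"fingers": 120},{"dx": 0,"dy": 0.16,"dz": 12.3,"ax": 0,"ay": 0,"az": -0.007,"fingers": 150},{"dx": 0,"dy": 0.16,"dz": 12.3,"ax": 0,"ay": 0,"az": -0.007,"fingers": 255},{"dx": 0,"dy": 0.16,"dz": 12.3,"ax": 0,"ay": 0,"az": -0.007,"fingers": 255},{"dx": 0,"dy": 0.16,"dz": 12.3,"ax": 0,"ay": 0,"az": -0.007,"fingers": 255},{"dx": 0,"dy": 0.16,"dz": 12.3,"ax": 0,"ay": 0,"az": -0.007,"fingers": 255},{"dx": 0,"dy": 0.16,"dz": 12.3,"ax": 0,"ay": 0,"az": -0.007,"fingers": 255}], "newtons": 40}}

```text
t: 2.75
tcp_pos: [467.0, -290.5, 37.1]
tool_rot: [0.729, 0.684, -0.0, 0.0]
contact_force: [-1.8, 0.5, 3.0]
opening: 9.3
grip_force: 40.0
```

Emit:
{"api": "apply_moves", "payload": {"steps": [{"dx": 0,"dy": 0,"dz": -0.5,"ax": 0,"ay": 0,"az": 0,"fingers": 255},{"dx": 0,"dy": 0,"dz": -1.5,"ax": 0,"ay": 0,"az": 0,"fingers": 255},{"dx": 0,"dy": 0,"dz": -2.5,"ax": 0,"ay": 0,"az": 0,"fingers": 255},{"dx": 0,"dy": 0,"dz": -4,"ax": 0,"ay": 0,"az": 0,"fingers": 255},{"dx": 0,"dy": 0,"dz": -6,"ax": 0,"ay": 0,"az": 0,"fingers": 255},{"dx": 0,"dy": 0,"dz": -9,"ax": 0,"ay": 0,"az": 0,"fingers": 255},{"dx": 0,"dy": 0,"dz": -12.5,"ax": 0,"ay": 0,"az": 0,"fingers": 255},{"dx": 0,"dy": 0,"dz": -13.5,"ax": 0,"ay": 0,"az": 0,"fingers": 255},{"dx": 0,"dy": 0,"dz": -13.5,"ax": 0,"ay": 0,"az": 0,"fingers": 255},{"dx": 0,"dy": 0,"dz": -13.5,"ax": 0,"ay": 0,"az": 0,"fingers": 255}]}}

```text
t: 4.0
tcp_pos: [466.5, -290.1, 171.0]
tool_rot: [0.729, 0.684, -0.0, -0.001]
contact_force: [-0.7, -1.0, -0.6]
opening: 10.0
grip_force: 40.0
```

Run:
```python
from h import *
st=r.get_state();print(goto([462,55,173],-0.155,st))
```

```text
(array([34.41, -2.66, -0.17]), 'az', np.float64(0.091))
```

Emit:
{"api": "apply_moves", "payload": {"steps": [{"dx": 3,"dy": -0.3,"dz": 0,"ax": 0,"ay": 0,"az": 0.01,"fingers": 255},{"dx": 7,"dy": -0.6,"dz": 0,"ax": 0,"ay": 0,"az": 0.02,"fingers": 255},{"dx": 12,"dy": -1,"dz": 0,"ax": 0,"ay": 0,"az": 0.04,"fingers": 255},{"dx": 17,"dy": -1.5,"dz": 0,"ax": 0,"ay": 0,"az": 0.06,"fingers": 255},{"dx": 22,"dy": -2,"dz": 0,"ax": 0,"ay": 0,"az": 0.08,"fingers": 255},{"dx": 26,"dy": -2.4,"dz": 0,"ax": 0,"ay": 0,"az": 0.09,"fingers": 255},{"dx": 29,"dy": -2.6,"dz": 0,"ax": 0,"ay": 0,"az": 0.09,"fingers": 255},{"dx": 29,"dy": -2.6,"dz": 0,"ax": 0,"ay": 0,"az": 0.09,"fingers": 255},{"dx": 29,"dy": -2.6,"dz": 0,"ax": 0,"ay": 0,"az": 0.09,"fingers": 255},{"dx": 29,"dy": -2.6,"dz": 0,"ax": 0,"ay": 0,"az": 0.09,"fingers": 255}]}}

```text
t: 5.25
tcp_pos: [459.6, -0.2, 171.6]
tool_rot: [0.76, 0.65, -0.0, -0.0]
contact_force: [-0.4, -0.5, -0.5]
opening: 9.5
grip_force: 40.0
```

Run:
```python
from h import *
import pickle
st=r.get_state();print(st["t"],st["tcp_pos"])
a=r.grab_frame("wrist");cv2.imwrite("pics/w3.png",a);pickle.dump(st,open("st3.pkl","wb"))
print(proj("wrist",st["tcp_pos"],st),proj("wrist",[462,55,88],st))
```

```text
5.25 [ 4.59558310e+02 -1.87214914e-01  1.71612539e+02]
[320.66490008 243.13875407] [313.53320589 136.96847174]
```

View pics/w3.png

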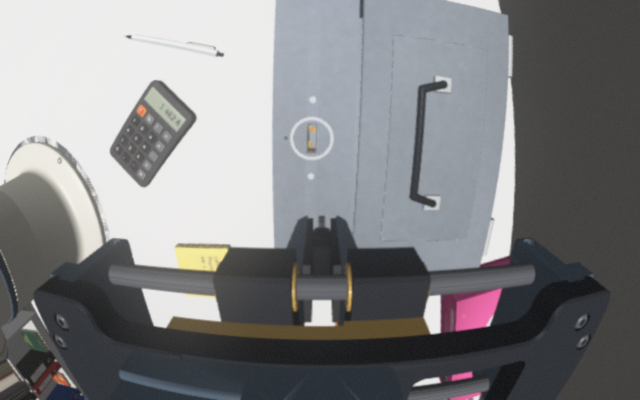

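The wrist view shows the keyhole ring at about (312,138), the box's front edge near column 274 and the lid edge near column 358. The key's blade shows between the fingertips at about (321,222).

Run:
```python
from h import *
import pickle
st=pickle.load(open("st3.pkl","rb"));a=cv2.imread("pics/w3.png");hsv=cv2.cvtColor(a,cv2.COLOR_BGR2HSV);g=cv2.cvtColor(a,cv2.COLOR_BGR2GRAY)
w=g[110:166,284:340];m=((w>175)*255).astype(np.uint8)
cs=[c for c in cv2.findContours(m,cv2.RETR_EXTERNAL,cv2.CHAIN_APPROX_NONE)[0] if len(c)>20]
for c in cs:
    e=cv2.minEnclosingCircle(c);el=cv2.fitEllipse(c);u=np.array(el[0])+[284,110];print(e,el,"ring",plane("wrist",u,88,st))
    for k in([el[1][0]/2,0],[0,el[1][1]/2]):print(np.linalg.norm(plane("wrist",u+k,88,st)-plane("wrist",u-k,88,st)))
k=hsv[115:160,300:325];o=cv2.inRange(k,(8,90,60),(28,255,255));y,x=np.nonzero(o)
print("slot",len(x),plane("wrist",(x.mean()+300,(y.min()+y.max())/2+115),88,st),x.mean()+300,y.min()+115,y.max()+115)
def edge(x0,x1,s):
    P=[]
    for y in range(20,190,6):
        d=cv2.Sobel(cv2.GaussianBlur(g,(5,5),0),cv2.CV_32F,1,0)[y,x0:x1]*s
        P.append(plane("wrist",(x0+np.argmax(d)+.5,y+.5),88,st))
    P=np.array(P);f=np.polyfit(P[:,1],P[:,0],1)
    for _ in range(5):
        e=np.abs(P[:,0]-np.polyval(f,P[:,1]));q=P[e<=np.median(e)*2.5];f=np.polyfit(q[:,1],q[:,0],1)
    return f,len(q)
print(edge(262,288,-1),edge(350,372,-1))
h=[cv2.resize(a[y0:y1,x0:x1],(390,390),interpolation=cv2.INTER_CUBIC) for y0,y1,x0,x1 in((108,168,282,342),(205,265,291,351))]
cv2.imwrite("pics/w3c.png",cv2.hconcat(h))
```

```text
((27.384510040283203, 27.829055786132812), 22.60808753967285) ((27.326215744018555, 27.96361541748047), (44.03642654418945, 44.25578689575195), 96.29666900634766) ring [460.07904102  54.4709253   88.        ]
36.23003153217232
36.81930366658065
slot 37 [460.33850696  56.07977246  88.        ] 311.3243243243243 127 145
(array([1.84392158e-01, 4.17172532e+02]), 26) (array([1.83734487e-01, 4.89031614e+02]), 29)
```

View pics/w3c.png

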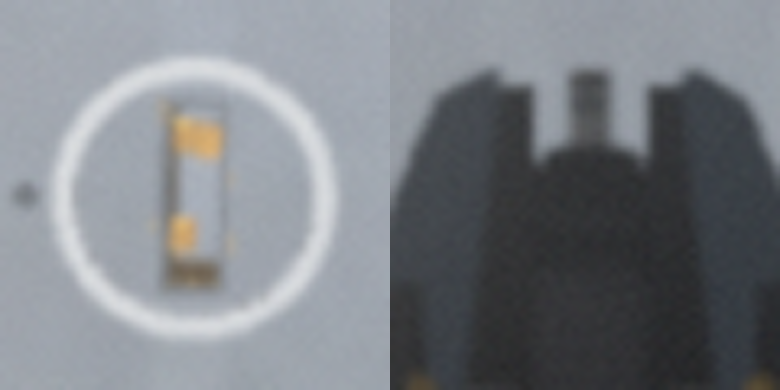

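Run:
```python
from h import *
import pickle
st=pickle.load(open("st3.pkl","rb"));R=Ro.from_quat(st["tool_rot"])
for x0 in(-4,-2,0,2,4):
    print(x0,[proj("wrist",st["tcp_pos"]+R.apply(v),st).round(1) for v in([x0+8.4,0,29],[x0+10,0,27.4],[x0+10,0,13],[x0+15,0,-3])])
y=R.as_matrix()[:,1];print(np.arctan2(y[1],y[0]))
```

```text
-4 [array([320.8, 219.1]), array([320.8, 217.8]), array([320.7, 225.9]), array([320.6, 228.5])]
-2 [array([320.8, 216.4]), array([320.8, 215. ]), array([320.7, 223. ]), array([320.6, 225.4])]
0 [array([320.8, 213.7]), array([320.8, 212.3]), array([320.7, 220.1]), array([320.6, 222.2])]
2 [array([320.8, 210.9]), array([320.8, 209.5]), array([320.7, 217.1]), array([320.6, 219. ])]
4 [array([320.8, 208.2]), array([320.8, 206.7]), array([320.7, 214.2]), array([320.6, 215.8])]
-0.15497699274730087
```

Run:
```python
from h import *
print(goto([460.2,57.3,122],-0.182,r.get_state()))
```

```text
(array([ 5.69, -0.83,  4.97]), 'az', np.float64(0.027))
```

Emit:
{"api": "apply_moves", "payload": {"steps": [{"dx": 1.5,"dy": -0.2,"dz": 0,"ax": 0,"ay": 0,"az": 0.01,"fingers": 255},{"dx": 3.5,"dy": -0.5,"dz": 0,"ax": 0,"ay": 0,"az": 0.027,"fingers": 255},{"dx": 5,"dy": -0.8,"dz": 0,"ax": 0,"ay": 0,"az": 0.027,"fingers": 255},{"dx": 5.7,"dy": -0.83,"dz": 1,"ax": 0,"ay": 0,"az": 0.027,"fingers": 255},{"dx": 5.7,"dy": -0.83,"dz": 2.5,"ax": 0,"ay": 0,"az": 0.027,"fingers": 255},{"dx": 5.7,"dy": -0.83,"dz": 4,"ax": 0,"ay": 0,"az": 0.027,"fingers": 255},{"dx": 5.7,"dy": -0.83,"dz": 4.8,"ax": 0,"ay": 0,"az": 0.027,"fingers": 255},{"dx": 5.7,"dy": -0.83,"dz": 4.97,"ax": 0,"ay": 0,"az": 0.027,"fingers": 255},{"dx": 5.7,"dy": -0.83,"dz": 4.97,"ax": 0,"ay": 0,"az": 0.027,"fingers": 255},{"dx": 5.7,"dy": -0.83,"dz": 4.97,"ax": 0,"ay": 0,"az": 0.027,"fingers": 255}]}}

```text
t: 6.55
tcp_pos: [460.4, 58.1, 122.6]
tool_rot: [0.768, 0.64, 0.0, 0.0]
contact_force: [-0.1, 0.4, -0.3]
opening: 9.4
grip_force: 40.0
```

Run:
```python
from h import *
import pickle
st=r.get_state();print(st["t"],st["tcp_pos"],st["contact_force"],st["moment"])
a=sum(r.grab_frame("wrist").astype(float) for _ in range(4))/4;a=a.astype(np.uint8);cv2.imwrite("pics/w4.png",a);pickle.dump(st,open("st4.pkl","wb"))
cv2.imwrite("pics/w4c.png",cv2.resize(a[185:245,286:356],None,fx=10,fy=10,interpolation=cv2.INTER_CUBIC))
```

```text
6.55 [460.44916864  58.11103532 122.59873458] [-0.06469674  0.35660717 -0.25303471] [-0.0237767  -0.09579387  0.03331971]
```

View pics/w4c.png

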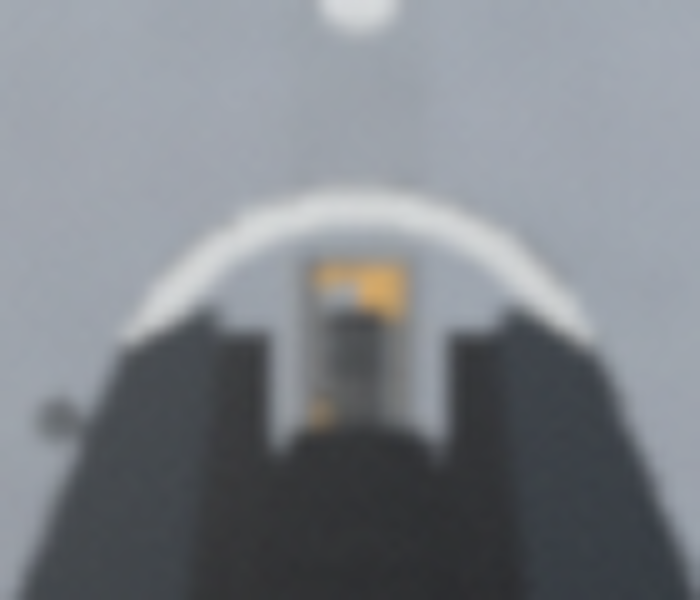

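Run:
```python
from h import *
import pickle
st=pickle.load(open("st4.pkl","rb"));R=Ro.from_quat(st["tool_rot"]);a=cv2.imread("pics/w4.png");g=cv2.cvtColor(a,cv2.COLOR_BGR2GRAY)
print(g[206:230,311:333])
T=lambda *v:proj("wrist",st["tcp_pos"]+R.apply(v),st).round(1)
for x0 in(-4,-3,-2,-1):print(x0,"blade",T(x0+10,0,27.4),T(x0+8.4,0,29),"slot",T(x0+11.5,0,34.6),"ring",T(x0+18,0,34.6),"headlow",T(x0+15,0,-3),"rivet y",T(0,2,34.6),T(0,2,28))
```

```text
[[199 206 209 211 212 213 213 210 208 208 208 208 208 208 210 211 213 211
  209 206 198 185]
 [212 214 213 210 209 206 199 195 192 192 190 191 190 191 194 201 206 208
  209 211 210 206]
 [212 209 202 195 189 182 177 173 171 171 170 170 169 171 172 177 183 188
  194 201 206 210]
 [201 191 182 174 168 162 159 159 159 159 158 159 158 159 160 161 164 169
  177 184 192 201]
 [182 173 167 164 157 150 145 150 150 150 151 152 153 154 154 153 154 160
  166 170 176 184]
 [167 163 162 161 151 139 135 144 149 149 150 154 157 156 153 149 149 157
  163 164 166 168]
 [163 162 162 161 150 137 137 152 159 158 161 166 168 167 160 150 148 157
  163 165 164 164]
 [162 163 163 159 150 136 139 153 161 162 166 173 173 170 162 152 148 156
  162 164 165 165]
 [161 162 160 159 151 134 133 148 155 157 161 168 168 168 161 150 147 156
  163 165 163 165]
 [161 161 161 160 151 134 129 136 137 134 136 142 145 152 154 148 147 157
  163 164 164 166]
 [158 158 160 159 150 134 123 118 108  99  98  99 106 127 139 140 146 157
  162 163 162 163]
 [142 146 153 158 149 132 120 106  91  81  78  76  83 106 122 132 143 156
  1
[... 964 characters left out ...]
 98  76  69  65  62  60  58  57  59  61  65  72  86 111
  123 102  68  53]
 [ 59  70  97  97  73  57  55  55  55  55  54  55  53  53  52  55  60  76
   91  82  60  53]]
-4 blade [320.8 217.8] [320.8 219.1] slot [320.8 212.1] ring [320.8 203.4] headlow [320.6 228.5] rivet y [323.6 222. ] [323.7 225.5]
-3 blade [320.8 216.4] [320.8 217.8] slot [320.8 210.8] ring [320.8 202. ] headlow [320.6 227. ] rivet y [323.6 222. ] [323.7 225.5]
-2 blade [320.8 215.1] [320.8 216.4] slot [320.8 209.4] ring [320.8 200.6] headlow [320.6 225.4] rivet y [323.6 222. ] [323.7 225.5]
-1 blade [320.8 213.7] [320.8 215. ] slot [320.8 208.1] ring [320.8 199.3] headlow [320.6 223.8] rivet y [323.6 222. ] [323.7 225.5]
```

The near view shows the blade (centre column about 321.3) within 0.2 mm of the slot's centre (321.5) across its thickness. Along the slot it sits about 0.6 mm too far in +x.

Emit:
{"api": "apply_moves", "payload": {"steps": [{"dx": -0.06,"dy": 0,"dz": 0,"ax": 0,"ay": 0,"az": 0,"fingers": 255},{"dx": -0.06,"dy": 0,"dz": 0.1,"ax": 0,"ay": 0,"az": 0,"fingers": 255},{"dx": -0.06,"dy": 0,"dz": 0.2,"ax": 0,"ay": 0,"az": 0,"fingers": 255},{"dx": -0.06,"dy": 0,"dz": 0.3,"ax": 0,"ay": 0,"az": 0,"fingers": 255},{"dx": -0.06,"dy": 0,"dz": 0.4,"ax": 0,"ay": 0,"az": 0,"fingers": 255},{"dx": -0.06,"dy": 0,"dz": 0.5,"ax": 0,"ay": 0,"az": 0,"fingers": 255},{"dx": -0.06,"dy": 0,"dz": 0.6,"ax": 0,"ay": 0,"az": 0,"fingers": 255},{"dx": -0.06,"dy": 0,"dz": 0.65,"ax": 0,"ay": 0,"az": 0,"fingers": 255},{"dx": -0.06,"dy": 0,"dz": 0.7,"ax": 0,"ay": 0,"az": 0,"fingers": 255},{"dx": -0.06,"dy": 0,"dz": 0.7,"ax": 0,"ay": 0,"az": 0,"fingers": 255}]}}

```text
t: 8.0
tcp_pos: [460.1, 57.6, 115.2]
tool_rot: [0.768, 0.64, -0.0, -0.0]
contact_force: [-0.6, 0.3, -0.6]
opening: 9.5
grip_force: 40.0
```

Emit:
{"api": "apply_moves", "payload": {"steps": [{"dx": 0,"dy": 0,"dz": 0.05,"ax": 0,"ay": 0,"az": 0,"fingers": 255},{"dx": 0,"dy": 0,"dz": 0.1,"ax": 0,"ay": 0,"az": 0,"fingers": 255},{"dx": 0,"dy": 0,"dz": 0.15,"ax": 0,"ay": 0,"az": 0,"fingers": 255},{"dx": 0,"dy": 0,"dz": 0.2,"ax": 0,"ay": 0,"az": 0,"fingers": 255},{"dx": 0,"dy": 0,"dz": 0.25,"ax": 0,"ay": 0,"az": 0,"fingers": 255},{"dx": 0,"dy": 0,"dz": 0.3,"ax": 0,"ay": 0,"az": 0,"fingers": 255},{"dx": 0,"dy": 0,"dz": 0.35,"ax": 0,"ay": 0,"az": 0,"fingers": 255},{"dx": 0,"dy": 0,"dz": 0.4,"ax": 0,"ay": 0,"az": 0,"fingers": 255},{"dx": 0,"dy": 0,"dz": 0.4,"ax": 0,"ay": 0,"az": 0,"fingers": 255},{"dx": 0,"dy": 0,"dz": 0.4,"ax": 0,"ay": 0,"az": 0,"fingers": 255}]}}

```text
t: 9.25
tcp_pos: [460.1, 57.6, 111.2]
tool_rot: [0.768, 0.64, 0.0, -0.0]
contact_force: [-0.3, -0.1, -0.2]
opening: 10.0
grip_force: 40.0
```

Emit:
{"api": "apply_moves", "payload": {"steps": [{"dx": 0,"dy": 0,"dz": 0.1,"ax": 0,"ay": 0,"az": 0,"fingers": 255},{"dx": 0,"dy": 0,"dz": 0.2,"ax": 0,"ay": 0,"az": 0,"fingers": 255},{"dx": 0,"dy": 0,"dz": 0.3,"ax": 0,"ay": 0,"az": 0,"fingers": 255},{"dx": 0,"dy": 0,"dz": 0.35,"ax": 0,"ay": 0,"az": 0,"fingers": 255},{"dx": 0,"dy": 0,"dz": 0.4,"ax": 0,"ay": 0,"az": 0,"fingers": 255},{"dx": 0,"dy": 0,"dz": 0.42,"ax": 0,"ay": 0,"az": 0,"fingers": 255},{"dx": 0,"dy": 0,"dz": 0.44,"ax": 0,"ay": 0,"az": 0,"fingers": 255},{"dx": 0,"dy": 0,"dz": 0.46,"ax": 0,"ay": 0,"az": 0,"fingers": 255},{"dx": 0,"dy": 0,"dz": 0.48,"ax": 0,"ay": 0,"az": 0,"fingers": 255},{"dx": 0,"dy": 0,"dz": 0.48,"ax": 0,"ay": 0,"az": 0,"fingers": 255}]}}

```text
t: 10.5
tcp_pos: [460.1, 57.6, 106.4]
tool_rot: [0.768, 0.64, 0.0, 0.0]
contact_force: [-0.2, -0.0, -0.4]
opening: 9.8
grip_force: 40.0
```

Emit:
{"api": "apply_moves", "payload": {"steps": [{"dx": 0,"dy": 0,"dz": 0.02,"ax": 0,"ay": 0,"az": 0,"fingers": 255},{"dx": 0,"dy": 0,"dz": 0.04,"ax": 0,"ay": 0,"az": 0,"fingers": 255},{"dx": 0,"dy": 0,"dz": 0.05,"ax": 0,"ay": 0,"az": 0,"fingers": 255},{"dx": 0,"dy": 0,"dz": 0.06,"ax": 0,"ay": 0,"az": 0,"fingers": 255},{"dx": 0,"dy": 0,"dz": 0.07,"ax": 0,"ay": 0,"az": 0,"fingers": 255},{"dx": 0,"dy": 0,"dz": 0.08,"ax": 0,"ay": 0,"az": 0,"fingers": 255},{"dx": 0,"dy": 0,"dz": 0.08,"ax": 0,"ay": 0,"az": 0,"fingers": 255},{"dx": 0,"dy": 0,"dz": 0.08,"ax": 0,"ay": 0,"az": 0,"fingers": 255},{"dx": 0,"dy": 0,"dz": 0.08,"ax": 0,"ay": 0,"az": 0,"fingers": 255},{"dx": 0,"dy": 0,"dz": 0.08,"ax": 0,"ay": 0,"az": 0,"fingers": 255}]}}

```text
t: 11.75
tcp_pos: [460.1, 57.5, 105.6]
tool_rot: [0.768, 0.64, 0.0, 0.0]
contact_force: [-0.2, -0.3, 4.8]
opening: 10.0
grip_force: 40.0
```

Emit:
{"api": "apply_moves", "payload": {"steps": [{"dx": 0,"dy": 0.1,"dz": 0.02,"ax": 0,"ay": 0,"az": 0,"fingers": 255},{"dx": 0,"dy": 0.1,"dz": 0.02,"ax": 0,"ay": 0,"az": 0,"fingers": 255},{"dx": 0,"dy": -0.1,"dz": 0.02,"ax": 0,"ay": 0,"az": 0,"fingers": 255},{"dx": 0,"dy": -0.1,"dz": 0.02,"ax": 0,"ay": 0,"az": 0,"fingers": 255},{"dx": 0,"dy": 0.1,"dz": 0.04,"ax": 0,"ay": 0,"az": 0,"fingers": 255},{"dx": 0,"dy": 0.1,"dz": 0.04,"ax": 0,"ay": 0,"az": 0,"fingers": 255},{"dx": 0,"dy": -0.1,"dz": 0.04,"ax": 0,"ay": 0,"az": 0,"fingers": 255},{"dx": 0,"dy": -0.1,"dz": 0.04,"ax": 0,"ay": 0,"az": 0,"fingers": 255},{"dx": 0,"dy": 0,"dz": 0.04,"ax": 0,"ay": 0,"az": 0,"fingers": 255},{"dx": 0,"dy": 0,"dz": 0.04,"ax": 0,"ay": 0,"az": 0,"fingers": 255}]}}

```text
t: 13.0
tcp_pos: [459.9, 57.6, 105.2]
tool_rot: [0.768, 0.64, -0.0, -0.0]
contact_force: [-2.6, 0.1, -0.0]
opening: 9.8
grip_force: 40.0
```

Emit:
{"api": "apply_moves", "payload": {"steps": [{"dx": 0,"dy": 0.1,"dz": 0.03,"ax": 0,"ay": 0,"az": 0,"fingers": 255},{"dx": 0,"dy": 0.1,"dz": 0.04,"ax": 0,"ay": 0,"az": 0,"fingers": 255},{"dx": 0,"dy": -0.1,"dz": 0.05,"ax": 0,"ay": 0,"az": 0,"fingers": 255},{"dx": 0,"dy": -0.1,"dz": 0.06,"ax": 0,"ay": 0,"az": 0,"fingers": 255},{"dx": 0,"dy": 0.1,"dz": 0.07,"ax": 0,"ay": 0,"az": 0,"fingers": 255},{"dx": 0,"dy": 0.1,"dz": 0.08,"ax": 0,"ay": 0,"az": 0,"fingers": 255},{"dx": 0,"dy": -0.1,"dz": 0.09,"ax": 0,"ay": 0,"az": 0,"fingers": 255},{"dx": 0,"dy": -0.1,"dz": 0.1,"ax": 0,"ay": 0,"az": 0,"fingers": 255},{"dx": 0,"dy": 0,"dz": 0.1,"ax": 0,"ay": 0,"az": 0,"fingers": 255},{"dx": 0,"dy": 0,"dz": 0.1,"ax": 0,"ay": 0,"az": 0,"fingers": 255}]}}

```text
t: 14.25
tcp_pos: [460.1, 57.6, 104.2]
tool_rot: [0.768, 0.64, -0.0, -0.0]
contact_force: [-1.2, 0.2, 0.3]
opening: 9.9
grip_force: 40.0
```

Emit:
{"api": "apply_moves", "payload": {"steps": [{"dx": 0,"dy": 0.1,"dz": 0.03,"ax": 0,"ay": 0,"az": 0,"fingers": 255},{"dx": 0,"dy": 0.1,"dz": 0.06,"ax": 0,"ay": 0,"az": 0,"fingers": 255},{"dx": 0,"dy": -0.1,"dz": 0.08,"ax": 0,"ay": 0,"az": 0,"fingers": 255},{"dx": 0,"dy": -0.1,"dz": 0.1,"ax": 0,"ay": 0,"az": 0,"fingers": 255},{"dx": 0,"dy": 0.1,"dz": 0.12,"ax": 0,"ay": 0,"az": 0,"fingers": 255},{"dx": 0,"dy": 0.1,"dz": 0.14,"ax": 0,"ay": 0,"az": 0,"fingers": 255},{"dx": 0,"dy": -0.1,"dz": 0.16,"ax": 0,"ay": 0,"az": 0,"fingers": 255},{"dx": 0,"dy": -0.1,"dz": 0.18,"ax": 0,"ay": 0,"az": 0,"fingers": 255},{"dx": 0,"dy": 0,"dz": 0.18,"ax": 0,"ay": 0,"az": 0,"fingers": 255},{"dx": 0,"dy": 0,"dz": 0.18,"ax": 0,"ay": 0,"az": 0,"fingers": 255}]}}

```text
t: 15.5
tcp_pos: [460.1, 57.6, 102.5]
tool_rot: [0.768, 0.64, 0.0, -0.0]
contact_force: [-0.3, 0.1, 6.0]
opening: 9.9
grip_force: 40.0
```

Emit:
{"api": "apply_moves", "payload": {"steps": [{"dx": 0,"dy": 0.1,"dz": 0.01,"ax": 0,"ay": 0,"az": 0,"fingers": 255},{"dx": 0,"dy": 0.1,"dz": 0.02,"ax": 0,"ay": 0,"az": 0,"fingers": 255},{"dx": 0,"dy": -0.1,"dz": 0.02,"ax": 0,"ay": 0,"az": 0,"fingers": 255},{"dx": 0,"dy": -0.1,"dz": 0.03,"ax": 0,"ay": 0,"az": 0,"fingers": 255},{"dx": 0,"dy": 0.1,"dz": 0.04,"ax": 0,"ay": 0,"az": 0,"fingers": 255},{"dx": 0,"dy": 0.1,"dz": 0.05,"ax": 0,"ay": 0,"az": 0,"fingers": 255},{"dx": 0,"dy": -0.1,"dz": 0.06,"ax": 0,"ay": 0,"az": 0,"fingers": 255},{"dx": 0,"dy": -0.1,"dz": 0.07,"ax": 0,"ay": 0,"az": 0,"fingers": 255},{"dx": 0,"dy": 0,"dz": 0.07,"ax": 0,"ay": 0,"az": 0,"fingers": 255},{"dx": 0,"dy": 0,"dz": 0.07,"ax": 0,"ay": 0,"az": 0,"fingers": 255}]}}

```text
t: 16.75
tcp_pos: [460.0, 57.6, 101.7]
tool_rot: [0.768, 0.64, -0.0, -0.0]
contact_force: [2.1, -1.2, 4.1]
opening: 10.3
grip_force: 40.0
```

Emit:
{"api": "apply_moves", "payload": {"steps": [{"dx": 0,"dy": 0.1,"dz": 0.01,"ax": 0,"ay": 0,"az": 0,"fingers": 255},{"dx": 0,"dy": 0.1,"dz": 0.03,"ax": 0,"ay": 0,"az": 0,"fingers": 255},{"dx": 0,"dy": -0.1,"dz": 0.04,"ax": 0,"ay": 0,"az": 0,"fingers": 255},{"dx": 0,"dy": -0.1,"dz": 0.06,"ax": 0,"ay": 0,"az": 0,"fingers": 255},{"dx": 0,"dy": 0.1,"dz": 0.08,"ax": 0,"ay": 0,"az": 0,"fingers": 255},{"dx": 0,"dy": 0.1,"dz": 0.09,"ax": 0,"ay": 0,"az": 0,"fingers": 255},{"dx": 0,"dy": -0.1,"dz": 0.1,"ax": 0,"ay": 0,"az": 0,"fingers": 255},{"dx": 0,"dy": -0.1,"dz": 0.12,"ax": 0,"ay": 0,"az": 0,"fingers": 255},{"dx": 0,"dy": 0,"dz": 0.12,"ax": 0,"ay": 0,"az": 0,"fingers": 255},{"dx": 0,"dy": 0,"dz": 0.12,"ax": 0,"ay": 0,"az": 0,"fingers": 255}]}}

```text
t: 18.0
tcp_pos: [459.9, 57.6, 100.5]
tool_rot: [0.768, 0.64, -0.0, -0.0]
contact_force: [1.2, 0.3, 0.8]
opening: 10.0
grip_force: 40.0
```

Emit:
{"api": "apply_moves", "payload": {"steps": [{"dx": 0,"dy": 0.1,"dz": 0.03,"ax": 0,"ay": 0,"az": 0,"fingers": 255},{"dx": 0,"dy": 0.1,"dz": 0.06,"ax": 0,"ay": 0,"az": 0,"fingers": 255},{"dx": 0,"dy": -0.1,"dz": 0.08,"ax": 0,"ay": 0,"az": 0,"fingers": 255},{"dx": 0,"dy": -0.1,"dz": 0.1,"ax": 0,"ay": 0,"az": 0,"fingers": 255},{"dx": 0,"dy": 0.1,"dz": 0.12,"ax": 0,"ay": 0,"az": 0,"fingers": 255},{"dx": 0,"dy": 0.1,"dz": 0.13,"ax": 0,"ay": 0,"az": 0,"fingers": 255},{"dx": 0,"dy": -0.1,"dz": 0.14,"ax": 0,"ay": 0,"az": 0,"fingers": 255},{"dx": 0,"dy": -0.1,"dz": 0.15,"ax": 0,"ay": 0,"az": 0,"fingers": 255},{"dx": 0,"dy": 0,"dz": 0.15,"ax": 0,"ay": 0,"az": 0,"fingers": 255},{"dx": 0,"dy": 0,"dz": 0.15,"ax": 0,"ay": 0,"az": 0,"fingers": 255}]}}

```text
t: 19.25
tcp_pos: [460.1, 57.6, 99.1]
tool_rot: [0.768, 0.64, -0.0, -0.0]
contact_force: [1.5, -0.6, 6.1]
opening: 9.9
grip_force: 40.0
```

Emit:
{"api": "apply_moves", "payload": {"steps": [{"dx": 0,"dy": 0.1,"dz": 0.01,"ax": 0,"ay": 0,"az": 0,"fingers": 255},{"dx": 0,"dy": 0.1,"dz": 0.02,"ax": 0,"ay": 0,"az": 0,"fingers": 255},{"dx": 0,"dy": -0.1,"dz": 0.02,"ax": 0,"ay": 0,"az": 0,"fingers": 255},{"dx": 0,"dy": -0.1,"dz": 0.03,"ax": 0,"ay": 0,"az": 0,"fingers": 255},{"dx": 0,"dy": 0.1,"dz": 0.04,"ax": 0,"ay": 0,"az": 0,"fingers": 255},{"dx": 0,"dy": 0.1,"dz": 0.05,"ax": 0,"ay": 0,"az": 0,"fingers": 255},{"dx": 0,"dy": -0.1,"dz": 0.06,"ax": 0,"ay": 0,"az": 0,"fingers": 255},{"dx": 0,"dy": -0.1,"dz": 0.07,"ax": 0,"ay": 0,"az": 0,"fingers": 255},{"dx": 0,"dy": 0,"dz": 0.07,"ax": 0,"ay": 0,"az": 0,"fingers": 255},{"dx": 0,"dy": 0,"dz": 0.07,"ax": 0,"ay": 0,"az": 0,"fingers": 255}]}}

```text
t: 20.5
tcp_pos: [460.1, 57.5, 98.3]
tool_rot: [0.768, 0.64, 0.0, 0.0]
contact_force: [3.0, -0.9, 4.0]
opening: 10.0
grip_force: 40.0
```

Emit:
{"api": "apply_moves", "payload": {"steps": [{"dx": 0,"dy": 0.1,"dz": 0.01,"ax": 0,"ay": 0,"az": 0,"fingers": 255},{"dx": 0,"dy": 0.1,"dz": 0.03,"ax": 0,"ay": 0,"az": 0,"fingers": 255},{"dx": 0,"dy": -0.1,"dz": 0.04,"ax": 0,"ay": 0,"az": 0,"fingers": 255},{"dx": 0,"dy": -0.1,"dz": 0.06,"ax": 0,"ay": 0,"az": 0,"fingers": 255},{"dx": 0,"dy": 0.1,"dz": 0.08,"ax": 0,"ay": 0,"az": 0,"fingers": 255},{"dx": 0,"dy": 0.1,"dz": 0.09,"ax": 0,"ay": 0,"az": 0,"fingers": 255},{"dx": 0,"dy": -0.1,"dz": 0.1,"ax": 0,"ay": 0,"az": 0,"fingers": 255},{"dx": 0,"dy": -0.1,"dz": 0.12,"ax": 0,"ay": 0,"az": 0,"fingers": 255},{"dx": 0,"dy": 0,"dz": 0.12,"ax": 0,"ay": 0,"az": 0,"fingers": 255},{"dx": 0,"dy": 0,"dz": 0.12,"ax": 0,"ay": 0,"az": 0,"fingers": 255}]}}

```text
t: 21.75
tcp_pos: [460.0, 57.5, 97.1]
tool_rot: [0.768, 0.64, -0.0, -0.0]
contact_force: [2.8, -0.8, -0.8]
opening: 9.7
grip_force: 40.0
```

Emit:
{"api": "apply_moves", "payload": {"steps": [{"dx": 0,"dy": 0.05,"dz": 0.03,"ax": 0,"ay": 0,"az": 0,"fingers": 255},{"dx": 0,"dy": 0.05,"dz": 0.06,"ax": 0,"ay": 0,"az": 0,"fingers": 255},{"dx": 0,"dy": -0.05,"dz": 0.09,"ax": 0,"ay": 0,"az": 0,"fingers": 255},{"dx": 0,"dy": -0.05,"dz": 0.12,"ax": 0,"ay": 0,"az": 0,"fingers": 255},{"dx": 0,"dy": 0,"dz": 0.15,"ax": 0,"ay": 0,"az": 0,"fingers": 255},{"dx": 0,"dy": 0,"dz": 0.17,"ax": 0,"ay": 0,"az": 0,"fingers": 255},{"dx": 0,"dy": 0,"dz": 0.19,"ax": 0,"ay": 0,"az": 0,"fingers": 255},{"dx": 0,"dy": 0,"dz": 0.2,"ax": 0,"ay": 0,"az": 0,"fingers": 255},{"dx": 0,"dy": 0,"dz": 0.2,"ax": 0,"ay": 0,"az": 0,"fingers": 255},{"dx": 0,"dy": 0,"dz": 0.2,"ax": 0,"ay": 0,"az": 0,"fingers": 255}]}}

```text
t: 23.0
tcp_pos: [460.1, 57.6, 95.1]
tool_rot: [0.768, 0.64, 0.0, 0.0]
contact_force: [2.9, -0.6, 2.2]
opening: 9.8
grip_force: 40.0
```

Emit:
{"api": "apply_moves", "payload": {"steps": [{"dx": 0,"dy": 0.01,"dz": 0.01,"ax": 0,"ay": 0,"az": 0,"fingers": 255},{"dx": 0,"dy": 0.02,"dz": 0.02,"ax": 0,"ay": 0,"az": 0,"fingers": 255},{"dx": 0,"dy": 0.03,"dz": 0.03,"ax": 0,"ay": 0,"az": 0,"fingers": 255},{"dx": 0,"dy": 0.03,"dz": 0.04,"ax": 0,"ay": 0,"az": 0,"fingers": 255},{"dx": 0,"dy": 0.03,"dz": 0.05,"ax": 0,"ay": 0,"az": 0,"fingers": 255},{"dx": 0,"dy": 0.03,"dz": 0.06,"ax": 0,"ay": 0,"az": 0,"fingers": 255},{"dx": 0,"dy": 0.03,"dz": 0.06,"ax": 0,"ay": 0,"az": 0,"fingers": 255},{"dx": 0,"dy": 0.03,"dz": 0.06,"ax": 0,"ay": 0,"az": 0,"fingers": 255},{"dx": 0,"dy": 0.03,"dz": 0.06,"ax": 0,"ay": 0,"az": 0,"fingers": 255},{"dx": 0,"dy": 0.03,"dz": 0.06,"ax": 0,"ay": 0,"az": 0,"fingers": 255}]}}

```text
t: 24.25
tcp_pos: [460.1, 57.5, 94.9]
tool_rot: [0.768, 0.64, -0.0, -0.0]
contact_force: [-1.4, 0.8, 15.8]
opening: 9.8
grip_force: 40.0
```

Seated: the force rises to about 16 N with the TCP at 94.9, where the collar should touch. I'm easing off and turning about the key axis, which lies 2.7 mm along tool −x from the TCP.

Emit:
{"api": "apply_moves", "payload": {"steps": [{"dx": 0,"dy": 0,"dz": -0.02,"ax": 0,"ay": 0,"az": 0,"fingers": 255},{"dx": 0,"dy": 0,"dz": -0.035,"ax": 0,"ay": 0,"az": 0,"fingers": 255},{"dx": 0,"dy": 0.02,"dz": -0.035,"ax": 0,"ay": 0,"az": 0.075,"fingers": 255},{"dx": -0.003,"dy": 0.04,"dz": -0.035,"ax": 0,"ay": 0,"az": 0.15,"fingers": 255},{"dx": -0.007,"dy": 0.06,"dz": -0.035,"ax": 0,"ay": 0,"az": 0.225,"fingers": 255},{"dx": -0.012,"dy": 0.08,"dz": -0.035,"ax": 0,"ay": 0,"az": 0.3,"fingers": 255},{"dx": -0.019,"dy": 0.1,"dz": -0.035,"ax": 0,"ay": 0,"az": 0.375,"fingers": 255},{"dx": -0.027,"dy": 0.12,"dz": -0.035,"ax": 0,"ay": 0,"az": 0.45,"fingers": 255},{"dx": -0.027,"dy": 0.12,"dz": -0.035,"ax": 0,"ay": 0,"az": 0.45,"fingers": 255},{"dx": -0.027,"dy": 0.12,"dz": -0.035,"ax": 0,"ay": 0,"az": 0.45,"fingers": 255}], "newtons": 55}}

```text
t: 25.5
tcp_pos: [461.5, 57.0, 95.0]
tool_rot: [0.892, 0.453, 0.0, 0.0]
contact_force: [2.3, -1.0, 7.5]
opening: 9.6
grip_force: 55.0
```

Run:
```python
from h import *
st=r.get_state();print(st["tcp_pos"],st["contact_force"],st["moment"],st["qpos"])
R=Ro.from_quat(st["tool_rot"]).as_matrix();print(np.arctan2(R[1,1],R[0,1]), "axis at",st["tcp_pos"]-2.7*R[:,0])
```

```text
[461.48576721  56.99760552  95.0328786 ] [ 2.32194281 -1.00714262  7.53223015] [-0.14547349 -0.44345096  0.04074174] [-5.60846274e-03  4.47157881e-01  1.86739779e+00 -5.81044435e-05
  8.26940100e-01  6.25398485e-01]
-0.6309676069794479 axis at [459.89296612  54.81747143  95.03281907]
```

Emit:
{"api": "apply_moves", "payload": {"steps": [{"dx": -0.003,"dy": 0.038,"dz": 0,"ax": 0,"ay": 0,"az": 0.14,"fingers": 255},{"dx": -0.011,"dy": 0.075,"dz": 0,"ax": 0,"ay": 0,"az": 0.28,"fingers": 255},{"dx": -0.024,"dy": 0.11,"dz": 0,"ax": 0,"ay": 0,"az": 0.42,"fingers": 255},{"dx": -0.041,"dy": 0.143,"dz": 0,"ax": 0,"ay": 0,"az": 0.56,"fingers": 255},{"dx": -0.064,"dy": 0.174,"dz": 0,"ax": 0,"ay": 0,"az": 0.7,"fingers": 255},{"dx": -0.09,"dy": 0.201,"dz": 0,"ax": 0,"ay": 0,"az": 0.84,"fingers": 255},{"dx": -0.12,"dy": 0.224,"dz": 0,"ax": 0,"ay": 0,"az": 0.98,"fingers": 255},{"dx": -0.152,"dy": 0.243,"dz": 0,"ax": 0,"ay": 0,"az": 1.12,"fingers": 255},{"dx": -0.152,"dy": 0.243,"dz": 0,"ax": 0,"ay": 0,"az": 1.12,"fingers": 255},{"dx": -0.152,"dy": 0.243,"dz": 0,"ax": 0,"ay": 0,"az": 1.12,"fingers": 255}]}}

```text
t: 26.75
tcp_pos: [462.9, 54.0, 95.1]
tool_rot: [0.996, -0.09, 0.0, 0.0]
contact_force: [4.3, -4.5, 5.5]
opening: 9.4
grip_force: 55.0
```

Run:
```python
from h import *
st=r.get_state();print(st["tcp_pos"],st["contact_force"],st["moment"],st["qpos"])
R=Ro.from_quat(st["tool_rot"]).as_matrix();print(np.arctan2(R[1,1],R[0,1]), "axis at",st["tcp_pos"]-2.7*R[:,0])
```

```text
[462.92662296  53.95835345  95.06845603] [ 4.26961867 -4.46254087  5.53912552] [-1.04387044 -0.59971246  0.12781576] [-1.17147787e-02  4.47983589e-01  1.86534878e+00 -8.56520559e-04
  8.27496359e-01  1.73964212e+00]
-1.7507777218247562 axis at [460.27023677  54.44168257  95.06613693]
```

Emit:
{"api": "apply_moves", "payload": {"steps": [{"dx": -0.001,"dy": 0.012,"dz": 0,"ax": 0,"ay": 0,"az": 0.05,"fingers": 255},{"dx": -0.002,"dy": 0.025,"dz": 0,"ax": 0,"ay": 0,"az": 0.09,"fingers": 255},{"dx": -0.002,"dy": 0.035,"dz": 0,"ax": 0,"ay": 0,"az": 0.13,"fingers": 255},{"dx": -0.002,"dy": 0.035,"dz": 0,"ax": 0,"ay": 0,"az": 0.13,"fingers": 255},{"dx": -0.002,"dy": 0.035,"dz": 0,"ax": 0,"ay": 0,"az": 0.13,"fingers": 255},{"dx": -0.002,"dy": 0.035,"dz": 0,"ax": 0,"ay": 0,"az": 0.13,"fingers": 255},{"dx": -0.002,"dy": 0.035,"dz": 0,"ax": 0,"ay": 0,"az": 0.13,"fingers": 255},{"dx": -0.002,"dy": 0.035,"dz": 0,"ax": 0,"ay": 0,"az": 0.13,"fingers": 255},{"dx": -0.002,"dy": 0.035,"dz": 0,"ax": 0,"ay": 0,"az": 0.13,"fingers": 255},{"dx": -0.002,"dy": 0.035,"dz": 0,"ax": 0,"ay": 0,"az": 0.13,"fingers": 255}]}}

```text
t: 28.0
tcp_pos: [462.8, 53.6, 95.1]
tool_rot: [0.988, -0.154, 0.0, 0.0]
contact_force: [2.5, -6.5, 5.9]
opening: 9.3
grip_force: 55.0
```

Run:
```python
from h import *
st=r.get_state();print(st["contact_force"],st["moment"],st["grip_force"],st["t"])
a=r.grab_frame("wrist");b=r.grab_frame("scene")
cv2.imwrite("pics/end.png",cv2.vconcat([cv2.resize(a[120:330,150:510],(540,315)),cv2.resize(b[150:280,200:460],(540,270))]))
```

```text
[ 2.54947408 -6.46150458  5.88268246] [-1.28701746 -0.68069984  0.11197258] 55.0020744279027 28.0
```

View pics/end.png

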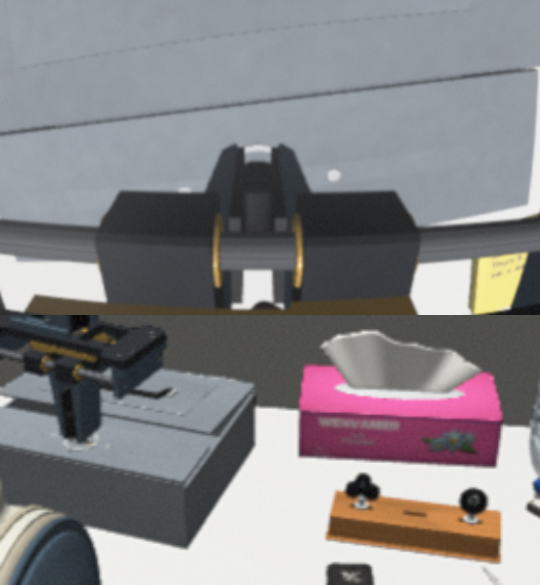

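The picture shows the lid ajar with the key held turned, and the clover and round keys still standing in the block.

```bash
python3 -c "
from cell import r
print(r.hand_in())"
```

```text
the job is handed in; nothing more can be done
None
```

I handed the job in at 28 s. The square-headed key is fully in and held turned about 1.7 rad clockwise, the lid is ajar, and the other two keys are standing in the block; the hand-in gave no verdict.

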